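# Seat the round mirror in its three-point mount

## Robot

A 7-joint arm with a two-finger parallel gripper is mounted at the origin on a cart in front of the work surface, level with it; the furniture and walls round the work are solid. World frame = base frame: x ahead of the robot, y to its left, z up, the work surface at z = 0. Lengths are in m, angles in rad, forces in N, time in s.
With the tool pointing down it reaches from about 0.425 to 0.925 m from the base axis. Payload 6.8 kg.
Tool frame: the origin (TCP) lies on the centre line of the jaws, within the pads' length; the fingertips stand 8 mm ahead of it and the grasp point (between the pads) lies 11 mm behind it (bot.tips_ahead is the distance from the TCP to the fingertips, in m); z points along the fingers, y is the line along which they close (so a half turn about z gives the same grasp; the last joint's range is limited). The gripper opens to 85 mm and grips with 20 to 120 N. Pads are 22 mm wide; open, the fingers measure 114 mm over their backs; the gripper's body (76 mm by 85 mm) begins 54 mm behind the grasp point. The pads swing forward as they close: fully open they stand 13 mm farther back than shut.
Start: joints at [-1.411, 0.477, 0.022, 1.555, -0.011, 1.109, -0.083], TCP at [0.179, 0.651, 0.239] pointing down, gripper open.
Joint ranges: [-2.96, 2.96], [-0.34, 2.1], [-1.41, 1.46], [0.24, 2.44], [-1.37, 4.51], [0.17, 1.92], [-2.96, 2.96]. Speed limits (rad/s): [2.39, 2.39, 3.14, 3.14, 3.14, 3.14, 3.14].

## Interface

Orientations are given as a unit quaternion [w, x, y, z].
In Python, from station import bot gives the robot as it stands.
- The arm moves only by the tool send_rows, never from a script. Its argument "deltas" is text: rows parted by semicolons, each of 4 numbers parted by spaces: the shift along the tool's x, y, z in m, then the turn about the tool's z in degrees. In form: x y z spin; .... A call has 1 to 5 rows; each row is the pose to reach, as a shift and turn from the pose commanded when the call began, along the tool's axes at that moment; what a row does not reach only later rows make up. A row lasts 1/10 s, in which the tool goes at most 50 mm and 8.59 degrees, less where a joint would pass 70% of its speed; a pose out of reach is approached as far as the arm can. A call with a gripper value outside its range is refused whole. "claw" is the opening, from 0 (shut) to 1 (fully open), set as the call begins (left out, the last holds). The fingers move at their own pace and stop on an object; "force" is the grip in N (left out, the last holds). Time passes only in rows, so rows that repeat a pose let the fingers close. It gives the time, the measured TCP pose, the force, the opening and the grip force at its end, in the units of the state.
- bot.get_obs(): the state, without advancing time (a new reading comes with each control period).
- bot.read_camera(name): name is "side" or "top" or "wrist"; returns a dict with "img" (480x640x3 uint8, red, green, blue), "depth" (480x640 float32, m along the optical axis (not along the pixel's ray), 0 where there is no reading), "fx", "fy", "cx", "cy" (pixels), "camera_from_world" (4x4, takes a point from world to camera coordinates). Camera axes: x right, y up, looking along -z (the intrinsics and any distortion apply to the point x, -y, -z); pixel columns grow to the right and rows downward; lengths in m; the calibration is good to about 2 mm. A picture is of the moment at which its call begins.
- bot.hand_in(): hands the job in; it is judged then, once.
Trained networks look in a picture, given as the dict that the camera call returned (one of the last four; its "shot" number tells which), for a name from the list of things; names that differ only in an ending like _2 or _b are one class to them, and where a whole thing is asked for, a point or a joint stands for the part that bears it (a point fixed in the world has none). Each returns a list of dicts, best first, with "confidence" (0 to 1); they miss things now and then, are a little off and sometimes report something else, mostly with a low value. They report only what shows in the picture. A call takes as long as a camera call.
- bot.masks_of(picture, query): "mask" (480x640 bool, what is visible of it).
- bot.landmark_of(picture, query): "xyz" ([x, y, z] in m, in world coordinates, good to about 4 mm: a listed point, or the origin of a listed thing).
The state is a dict: "t": time; "q": joint angles; "joint_vel": joint speeds; "joint_torque": joint torques, N m; "eef_pos": TCP position; "tool_rot": TCP orientation; "contact_force": force on the tool from outside, world axes, zero at the start; "torque": the same for the moment, N m; "gripper_width": opening from 0.0 (shut) to 1.0 (fully open); "grasp_force": force on a finger pad.
Only numpy, scipy, OpenCV 4.12 (cv2) and the standard library are available. Lean on these libraries where they do the work, as an engineer would, in place of code of your own. Each camera call takes 0.05 s, during which the arm holds its last target. There are 200 camera calls.

## Task

Take the round mirror off the petri dish, keeping it as it lies with the bossed back up, and fit it into the mirror mount on the worktop, between the spring plunger and the two pins. Then press it down until it bears on all three foot screws and cannot rock, and leave it there, held by the plunger, with the other things undisturbed. The height of the mount's stage and of each screw is unknown and differs each time, so go by feel: no pin, screw or plunger may ever press on the glass mirror with more than 20 N.

Things in the scene. Friction and masses are not known exactly. Their poses are not given: they have to be found in the camera images.
- mirror: loose round mirror in a steel cell: disc 50 mm across, 22 mm thick, lower edge chamfered, 0.25 kg, on a petri dish, back up. Origin: centre of its underside, z up. Grip across its diameter, fingertips 17 mm below its rim top, firmly (45 N) or it pitches when the ball pushes. A domed boss 12 mm across, 3 mm high in the middle of its back may be pressed with closed fingers.
- mount: fixed aluminium mount. Base plate 132 x 92 x 10 mm (mount x -86 to +46 mm) bears a stage plate 118 x 78 mm, clamped so that its top lies 24 to 32 mm above the worktop, unknown and different each time; heights 's' below are above the stage top. Origin: on the worktop on the seat axis, where the mirror's centre goes; z up, x from plunger to pins. Fingers have room on the +y and -y sides.
- pin_side (a point): point on the base, 23 mm from the seat axis to mount +x, midway between the two pins. Pins: on the stage 30 mm from the seat axis, 40 degrees to either side of mount x, 6 mm thick with a 10 mm ball on top, tops at s = 28 mm. Feel for their height: lower the mirror, its centre 14 mm to +x of the seat axis, until it touches both pin tops (about 4 N), then lift it 2 mm.
- plunger_side (a point): point on the base under the ball of the sprung plunger (steel ball 16 mm, centre s = 32.8 mm), at rest 29 mm from the seat axis to mount -x, 4 mm into the mirror's place. It yields 8 mm along -x at 4.9 N plus 0.7 N per mm. From 2 mm above the pins push it back with the mirror's side until the mirror is 2.5 mm past the seat axis, then lower 16 mm. Its block: x -46 to -76 mm, s = 45 mm high.
- seat (a point): point on the base on the seat axis (10 mm up). Round it stand three foot screws, 21 mm out: one towards the plunger, two at 45 degrees to mount x; tops at s = 6 to 8 mm, each unknown; they do not give. Ball and pins hold a mirror up by friction: 2 to 8 N slides it down, past the ball, then it stops hard. A press of 14 to 18 N on the boss seats it on all three.
- tape_roll: a roll of tape, 100 mm across and 25 mm high, loose bystander: leave alone. Origin: centre of its underside.
- marker_black: a felt pen 135 mm long, loose bystander: leave alone.
- tweezers: steel tweezers 130 mm long, 13 mm high, loose bystander lying between dish and mount: leave alone.

How it is judged:
On the way:
1. the mirror has entered between the plunger and the two pins (horizontal distance between mirror and mount below 0.005 m and z of mirror in the frame of mount below 0.05 m and angle between mirror's own z axis and vertical below 0.3 rad), for 0.1 s.
At the end, for the whole second after the job is handed in: Mirror back up in the mount, at rest, centre within 4 mm of the seat axis, within 0.2 rad of level, bearing on all six points: both pins and the plunger with over 0.5 N each, each foot screw with over 0.15 N (contact force between mirror and pin_left_c0 above 0.5 N and contact force between mirror and pin_right_c0 above 0.5 N and contact force between mirror and plunger_nose_c0 above 0.5 N and contact force between mirror and screw_1_c0 above 0.15 N and contact force between mirror and screw_2_c0 above 0.15 N and contact force between mirror and screw_3_c0 above 0.15 N and horizontal distance between mirror and mount below 0.004 m and angle between mirror's own z axis and vertical below 0.2 rad and linear speed of mirror below 0.01 m/s); the robot touches nothing.
It fails at once if one of the pins, foot screws or the plunger presses on the mirror with more than 20 N (contact force between mirror and pin_left_c0 above 20 N or contact force between mirror and pin_right_c0 above 20 N or contact force between mirror and plunger_nose_c0 above 20 N or contact force between mirror and screw_1_c0 above 20 N or contact force between mirror and screw_2_c0 above 20 N or contact force between mirror and screw_3_c0 above 20 N).
It fails at once if the mirror is tipped over (more than 0.7 rad) (angle between mirror's own z axis and vertical above 0.7 rad).
It fails at once if the tape roll is moved by more than 3 cm (distance of tape_roll from where it was at the start of the episode above 0.03 m).
It fails at once if the marker black is moved by more than 3 cm (distance of marker_black from where it was at the start of the episode above 0.03 m).
It fails at once if the tweezers is moved by more than 3 cm (distance of tweezers from where it was at the start of the episode above 0.03 m).
It also fails if it takes over 64 s, if anything falls off the work surface, if the arm or the gripper's body presses on something with over 40 N, if the wrist force passes 120 N, or if a joint passes its speed limit or range.

## Working session

There is one attempt and no reset: what is moved stays moved. The work goes in short steps, Python scripts to look and compute and a tool call to move; the robot and the scene stay as the last step left them, time stands still between calls to the robot, and variables do not carry over. Pictures are saved under pics/ and viewed, at most 10 in all, crops included, and the job is handed in when it is done.

Besides the shell and the picture viewer there is one more tool, called after "Call:" as a command line: name --argument value ..., lists and objects as JSON in quotes. send_rows: Moves the arm, as the interface text tells. Its arguments: {"type":"object","properties":{"deltas":{"type":"string"},"claw":{"type":"number"},"force":{"type":"number"}},"required":["deltas"]}

```bash
mkdir -p pics; ls; cat > h.py <<'E'
import numpy as np, cv2
from station import bot
def cloud(p):
    d=p["depth"]; v,u=np.mgrid[0:480,0:640]
    c=np.stack([(u-p["cx"])/p["fx"]*d,-(v-p["cy"])/p["fy"]*d,-d,np.ones_like(d)],-1)
    w=c@np.linalg.inv(np.array(p["camera_from_world"])).T
    w=w[...,:3].copy(); w[d<=0]=np.nan
    return w
def save(p,n): cv2.imwrite("pics/"+n,p["img"][...,::-1])
E
python3 - <<'E'
from h import *
o=bot.get_obs(); print({k:np.round(v,3) for k,v in o.items()})
for c in ["top","side","wrist"]:
    p=bot.read_camera(c); save(p,c+"1.png")
    for n in ["mirror","mount","pin_side","plunger_side","seat","tape_roll","marker_black","tweezers"]:
        r=bot.landmark_of(p,n)[:2]
        print(c,n,[(np.round(x["xyz"],4),round(x["confidence"],2)) for x in r])
    print(p["camera_from_world"])
E
python3 - <<'E'
import cv2,numpy as np
a=cv2.imread('pics/top1.png');b=cv2.imread('pics/side1.png')
cv2.imwrite('pics/c1.png',cv2.resize(np.vstack([a,b]),(440,600)) if 0 else cv2.resize(np.hstack([a,b]),(800,300)))
E
```

```text
pics
{'t': np.float64(0.0), 'q': array([-1.411,  0.478,  0.022,  1.556, -0.012,  1.109, -0.083]), 'joint_vel': array([ 0.001, -0.001, -0.   , -0.001, -0.001,  0.002, -0.001]), 'joint_torque': array([ 1.0000e-03, -5.9645e+01,  1.6080e+00, -2.8121e+01,  1.2000e-02,
        9.0000e-03, -0.0000e+00]), 'eef_pos': array([0.178, 0.65 , 0.238]), 'tool_rot': array([-0.   ,  0.133,  0.991, -0.001]), 'contact_force': array([-0.061, -0.664, -0.173]), 'torque': array([ 0.013, -0.015, -0.008]), 'grasp_force': np.float64(0.0), 'gripper_width': np.float64(1.002)}
top mirror [(array([0.554 , 0.2352, 0.0177]), 0.8)]
top mount [(array([ 4.864e-01, -3.300e-03, -1.000e-04]), 0.67)]
top pin_side [(array([0.5095, 0.0064, 0.0086]), 0.73)]
top plunger_side [(array([ 0.459 , -0.0128,  0.01  ]), 0.88)]
top seat [(array([ 0.4879, -0.0021,  0.009 ]), 0.88)]
top tape_roll []
top marker_black [(array([ 0.7103, -0.0999, -0.0023]), 0.73)]
top tweezers [(array([ 0.4653,  0.1286, -0.0031]), 0.77)]
[[ 0.0234694  -0.99971426 -0.0045382   0.06434941]
 [ 0.97324143  0.02180952  0.22874761 -0.58846472]
 [-0.22858327 -0.009
[... 510 characters left out ...]
0927, -0.0044]), 0.97)]
side tweezers [(array([ 0.4638,  0.1269, -0.0005]), 0.77)]
[[ 0.83276078 -0.55362367  0.00321275 -0.42318151]
 [ 0.35877638  0.54407292  0.75846171 -0.30060575]
 [-0.42165032 -0.6304645   0.65170969 -0.58324953]
 [ 0.          0.          0.          1.        ]]
wrist mirror []
wrist mount []
wrist pin_side []
wrist plunger_side []
wrist seat []
wrist tape_roll []
wrist marker_black []
wrist tweezers []
[[ 2.64737322e-01  9.64320299e-01 -7.15632248e-04 -6.74734972e-01]
 [-9.29047608e-01  2.54854802e-01 -2.68178248e-01  3.56094611e-02]
 [-2.58427345e-01  7.16616474e-02  9.63369044e-01 -3.78712939e-01]
 [ 0.00000000e+00  0.00000000e+00  0.00000000e+00  1.00000000e+00]]
```

View pics/top1.png

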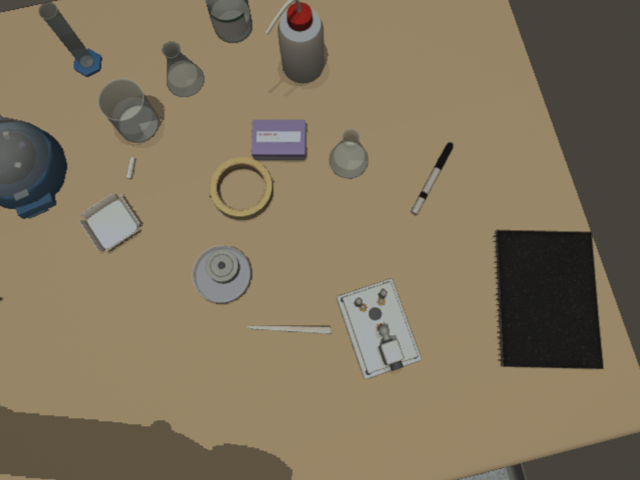

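The top view shows the mirror on the dish at about (222,267), the mount at (378,328) with the plunger block at its lower end (390,350) and pins at (358,302) and (383,294). The tweezers lie between them at (290,328) and the tape is at (241,188). I'll refine the poses with depth.

```bash
python3 - <<'E'
from h import *
for c in ["top","side"]:
    p=bot.read_camera(c); w=cloud(p)
    print(c,p["fx"],p["cx"],p["cy"], "table z", np.nanmedian(w[...,2]))
    m=bot.masks_of(p,"mirror")[0]["mask"]; P=w[m]; P=P[~np.isnan(P[:,0])]
    zt=np.percentile(P[:,2],[50,80,90,97]); print("mirror z pct",zt,len(P))
    T=P[P[:,2]>zt[1]-.004]; (x,y),r=cv2.minEnclosingCircle((T[:,:2]*1000).astype(np.float32))
    print(" top circle",x,y,r,"mean",T.mean(0))
    X=w.reshape(-1,3); X=X[~np.isnan(X[:,0])]; X=X[np.linalg.norm(X[:,:2]-[.487,-.002],axis=1)<.14]
    X=X[(X[:,1]<.1)]
    h=np.histogram(X[:,2],bins=np.arange(-.005,.09,.002)); print([(round(b,3),n) for n,b in zip(*h)if n>15])
    hz=h[1][5:][np.argmax(h[0][12:21])+7]+.001
    S=X[abs(X[:,2]-hz)<.0035]; R=cv2.minAreaRect((S[:,:2]*1000).astype(np.float32)); print("stage",hz,np.median(S[:,2]),R)
    S=X[(X[:,2]>.006)]; R=cv2.minAreaRect((S[:,:2]*1000).astype(np.float32)); print("all",R)
E
```

```text
top 591.8922304787196 323.05157941805055 240.75072877446192 table z -0.00025898841219174074
mirror z pct [0.03671816 0.03809642 0.03878505 0.03959293] 837
 top circle 553.209716796875 229.06639099121094 24.3941593170166 mean [0.55312497 0.2286746  0.0369956 ]
[(np.float64(-0.005), np.int64(1480)), (np.float64(-0.003), np.int64(6652)), (np.float64(-0.001), np.int64(7825)), (np.float64(0.001), np.int64(2310)), (np.float64(0.003), np.int64(184)), (np.float64(0.005), np.int64(138)), (np.float64(0.007), np.int64(402)), (np.float64(0.009), np.int64(430)), (np.float64(0.011), np.int64(142)), (np.float64(0.013), np.int64(35)), (np.float64(0.023), np.int64(157)), (np.float64(0.025), np.int64(953)), (np.float64(0.027), np.int64(1598)), (np.float64(0.029), np.int64(648)), (np.float64(0.031), np.int64(81)), (np.float64(0.033), np.int64(34)), (np.float64(0.053), np.int64(35)), (np.float64(0.055), np.int64(18)), (np.float64(0.061), np.int64(22)), (np.float64(0.063), np.int64(56)), (np.float64(0.065), np.int64(75)), (np.float64(0.067), np.int64(77)), (np.float64(0.069), np.int64(92)), (np.float64(0
[... 1463 characters left out ...]
0.051), np.int64(26)), (np.float64(0.053), np.int64(42)), (np.float64(0.055), np.int64(37)), (np.float64(0.057), np.int64(27)), (np.float64(0.059), np.int64(35)), (np.float64(0.061), np.int64(30)), (np.float64(0.063), np.int64(43)), (np.float64(0.065), np.int64(59)), (np.float64(0.067), np.int64(74)), (np.float64(0.069), np.int64(75)), (np.float64(0.071), np.int64(73)), (np.float64(0.073), np.int64(192)), (np.float64(0.075), np.int64(23))]
stage 0.030000000000000002 0.02909322185987151 ((466.7869567871094, -9.533973693847656), (119.58014678955078, 78.39806365966797), 20.147645950317383)
all ((452.2674560546875, 11.181510925292969), (131.84913635253906, 152.6639404296875), 25.860366821289062)
```

Call:
send_rows --deltas "-0.038 -0.0245 0.01 -7; -0.076 -0.049 0.02 -14; -0.114 -0.0735 0.03 -21; -0.152 -0.098 0.04 -28; -0.19 -0.1225 0.05 -35.3" --claw 1

```text
t: 2.05
eef_pos: [0.3305, 0.4812, 0.1892]
tool_rot: [0.0, -0.176, 0.984, 0.0]
contact_force: [0.6, 0.7, -0.2]
gripper_width: 1.003
grasp_force: 0.0
```

```bash
cat >> h.py <<'E'
from scipy.spatial.transform import Rotation as Ro
def go(x,y,z,ang=None):
    o=bot.get_obs(); q=o["tool_rot"]; R=Ro.from_quat([q[1],q[2],q[3],q[0]]).as_matrix()
    d=R.T@(np.array([x,y,z])-o["eef_pos"]); a=np.degrees(np.arctan2(R[1,1],R[0,1]))
    print("pos",np.round(o["eef_pos"],4),"tooly ang",round(a,2),"shift",np.round(d,4),"spin",None if ang is None else round(a-ang,2),"F",np.round(o["contact_force"],1),"t",o["t"], "zax",np.round(R[:,2],3))
E
python3 -c "
from h import *
go(.5525,.229,.10,110)"
```

```text
pos [0.3305 0.4812 0.1892] tooly ang 110.26 shift [-0.1209 -0.3135  0.0891] spin 0.26 F [ 0.6  0.7 -0.2] t 2.05 zax [ 0.  0. -1.]
```

Call:
send_rows --deltas "-0.017 -0.045 0.01 0.2; -0.034 -0.09 0.02 0.2; -0.051 -0.134 0.03 0.2; -0.068 -0.178 0.04 0.2; -0.085 -0.222 0.05 0.2"

```text
t: 2.55
eef_pos: [0.4863, 0.3014, 0.1392]
tool_rot: [0.0, -0.172, 0.985, 0.0]
contact_force: [1.1, 0.7, -0.5]
gripper_width: 1.002
grasp_force: 0.0
```

```bash
python3 -c "
from h import *
go(.5525,.229,.10,110)"
```

```text
pos [0.4863 0.3014 0.1392] tooly ang 109.76 shift [-0.0378 -0.0906  0.0392] spin -0.24 F [ 1.1  0.7 -0.5] t 2.55 zax [ 0.001  0.    -1.   ]
```

Call:
send_rows --deltas "-0.018 -0.045 0.02 0; -0.036 -0.088 0.03 0; -0.036 -0.09 0.039 0; -0.036 -0.09 0.039 0; -0.036 -0.09 0.039 0"

```text
t: 3.05
eef_pos: [0.5487, 0.2316, 0.1004]
tool_rot: [-0.0, -0.172, 0.985, 0.0]
contact_force: [-0.4, 0.0, 0.5]
gripper_width: 1.001
grasp_force: 0.0
```

```bash
python3 -c "
from h import *
go(.5525,.229,.028,110)
p=bot.read_camera('wrist'); save(p,'w1.png'); w=cloud(p)
for n in ['mirror']:
    print([(np.round(x['xyz'],4),x['confidence']) for x in bot.landmark_of(p,n)])
    ms=bot.masks_of(p,n)
    if ms:
        P=w[ms[0]['mask']];P=P[~np.isnan(P[:,0])]; z=np.percentile(P[:,2],[20,50,80,98]);print(z)
        T=P[abs(P[:,2]-z[1])<.003]; print(cv2.minEnclosingCircle((T[:,:2]*1000).astype(np.float32)),T.mean(0))
"
```

```text
pos [0.5487 0.2316 0.1004] tooly ang 109.83 shift [-0.0027 -0.0038  0.0724] spin -0.17 F [-0.4  0.   0.5] t 3.05 zax [-0.001  0.001 -1.   ]
[(array([0.5536, 0.2261, 0.0155]), 0.95)]
[0.03692855 0.03762612 0.03826584 0.03961567]
((554.5616455078125, 229.55198669433594), 25.196752548217773) [0.5534617  0.22922148 0.03770803]
```

View pics/w1.png

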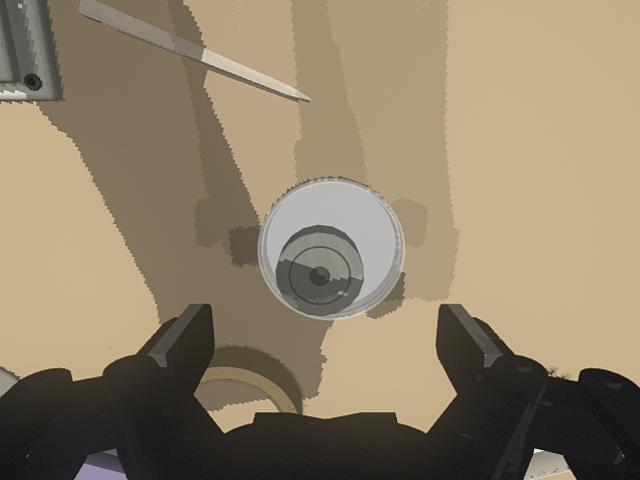

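The wrist view shows the mirror (320,272) off-centre on its dish, clear between the open fingers. The tape lies lower left and the tweezers at the top, out of the way.

```bash
python3 -c "
from h import *
print(bot.tips_ahead, [a for a in dir(bot) if a[0]!='_'])
go(.5538,.2293,.0285,110)"
```

```text
0.008 ['PlanningError', 'get_obs', 'hand_in', 'landmark_of', 'masks_of', 'read_camera', 'tips_ahead']
pos [0.5488 0.2323 0.101 ] tooly ang 109.92 shift [-0.0036 -0.0046  0.0725] spin -0.08 F [ 0.5  0.5 -0.1] t 3.2 zax [ 0.001  0.001 -1.   ]
```

Call:
send_rows --deltas "-0.0018 -0.0023 0.01 0; -0.0036 -0.0046 0.02 0; -0.0036 -0.0046 0.03 0; -0.0036 -0.0046 0.038 0; -0.0036 -0.0046 0.038 0" --claw 0.7 --force 45

```text
t: 3.7
eef_pos: [0.5532, 0.2268, 0.0605]
tool_rot: [-0.001, -0.172, 0.985, -0.0]
contact_force: [-0.7, -0.7, -0.2]
gripper_width: 0.706
grasp_force: 0.0
```

```bash
python3 -c "
from h import *
go(.5538,.2293,.0285,110); o=bot.get_obs(); print(o['gripper_width'])
p=bot.read_camera('wrist'); w=cloud(p); save(p,'w2.png')
for s,e in ((120,320),(320,520)):
    W=w[:420,s:e]; d=W-o['eef_pos']; k=(np.hypot(d[...,0],d[...,1])<.075)&(W[...,2]>.045)
    print(np.nanpercentile(W[k][:,2],[0,1,3,10])-o['eef_pos'][2], k.sum())
p=bot.read_camera('side'); save(p,'s2.png'); w=cloud(p); d=w-o['eef_pos']; k=(np.hypot(d[...,0],d[...,1])<.065)&(w[...,2]>.043)
print(np.nanpercentile(w[k][:,2],[0,1,3,10])-o['eef_pos'][2],k.sum())
cv2.imwrite('pics/s2c.png',cv2.resize(p['img'][100:340,150:470,::-1],(800,600)))
"
```

```text
pos [0.5532 0.2268 0.0605] tooly ang 109.76 shift [-0.0015  0.0022  0.032 ] spin -0.24 F [-0.7 -0.7 -0.2] t 3.7 zax [-0.003 -0.001 -1.   ]
0.7064409573217536
[-0.00319298  0.00137394  0.00551557  0.01632087] 11196
[-0.00385775  0.00103521  0.00508248  0.01550604] 10520
[-0.00210623  0.01081041  0.02870772  0.06852149] 9447
```

View pics/s2c.png

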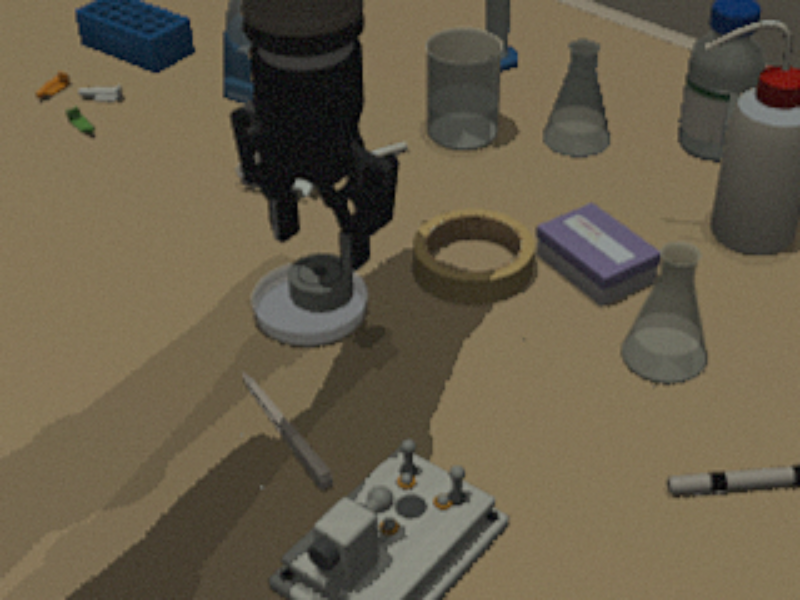

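The side view shows the open fingers over the mirror with the dish lip below the tips. At this opening the tips stand about 3 mm ahead of the TCP, so I go slightly lower than nominal.

Call:
send_rows --deltas "-0.0005 0 0.012 -0.2; -0.0005 0 0.024 -0.2; -0.0005 0 0.034 -0.2; -0.0005 0 0.036 -0.2; -0.0005 0 0.036 -0.2"

```text
t: 4.3
eef_pos: [0.5543, 0.2272, 0.0255]
tool_rot: [-0.001, -0.173, 0.985, -0.0]
contact_force: [-0.1, -0.1, 0.1]
gripper_width: 0.698
grasp_force: 0.0
```

```bash
python3 -c "
from h import *
go(.5538,.2293,.025,110)
p=bot.read_camera('wrist'); w=cloud(p)
P=w[bot.masks_of(p,'mirror')[0]['mask']];P=P[~np.isnan(P[:,0])]; z=np.percentile(P[:,2],[20,50,80,98]);print(z)
T=P[abs(P[:,2]-z[1])<.003]; print(cv2.minEnclosingCircle((T[:,:2]*1000).astype(np.float32)),T.mean(0))
go(.5538,.2293,.025,110)
"
```

```text
pos [0.5543 0.2272 0.0255] tooly ang 109.96 shift [-0.0002  0.0022  0.0005] spin -0.04 F [-0.1 -0.1  0.1] t 4.3 zax [-0.001 -0.001 -1.   ]
[0.03688875 0.03761246 0.03820624 0.03955612]
((554.3653564453125, 229.40643310546875), 25.370155334472656) [0.5527801  0.22901395 0.0377162 ]
pos [0.555  0.2275 0.0264] tooly ang 109.95 shift [0.0005 0.0021 0.0014] spin -0.05 F [ 0.4  0.2 -0.2] t 4.4 zax [ 0.  0. -1.]
```

Call:
send_rows --deltas "0 0.002 0.0005 0; 0 0.002 0.0005 0; 0 0.002 0.0005 0; 0 0.002 0.0005 0; 0 0.002 0.0005 0" --claw 0.4 --force 45

```text
t: 4.9
eef_pos: [0.5549, 0.2291, 0.0268]
tool_rot: [0.001, -0.173, 0.985, -0.0]
contact_force: [-0.7, -2.0, 5.8]
gripper_width: 0.565
grasp_force: 46.2
```

Call:
send_rows --deltas "0 0 0 0; 0 0 -0.005 0; 0 0 -0.01 0; 0 0 -0.015 0; 0 0 -0.015 0"

```text
t: 5.4
eef_pos: [0.5545, 0.2297, 0.0416]
tool_rot: [0.001, -0.173, 0.985, 0.0]
contact_force: [-0.6, -0.5, -2.3]
gripper_width: 0.568
grasp_force: 46.8
```

```bash
python3 -c "
from h import *
p=bot.read_camera('wrist'); w=cloud(p); save(p,'w3.png')
go(.5538,.2293,.025,110)
P=w[bot.masks_of(p,'mirror')[0]['mask']];P=P[~np.isnan(P[:,0])]; z=np.percentile(P[:,2],[20,50,80,98]);print(z)
T=P[abs(P[:,2]-z[1])<.003]; print(cv2.minEnclosingCircle((T[:,:2]*1000).astype(np.float32)),T.mean(0))
A=np.c_[T[:,:2]-T[:,:2].mean(0),np.ones(len(T))]; print('tilt',np.linalg.lstsq(A,T[:,2],rcond=None)[0])
"
```

```text
pos [0.5543 0.2295 0.0412] tooly ang 109.96 shift [ 0.0006 -0.      0.0162] spin -0.04 F [ 0.5  0.9 -1.9] t 5.45 zax [ 0.001  0.    -1.   ]
[0.05165307 0.0523599  0.05295043 0.05428188]
((554.6156616210938, 229.20558166503906), 25.49279022216797) [0.55303054 0.22860759 0.05246775]
tilt [0.00507655 0.00111729 0.05246775]
```

View pics/w3.png

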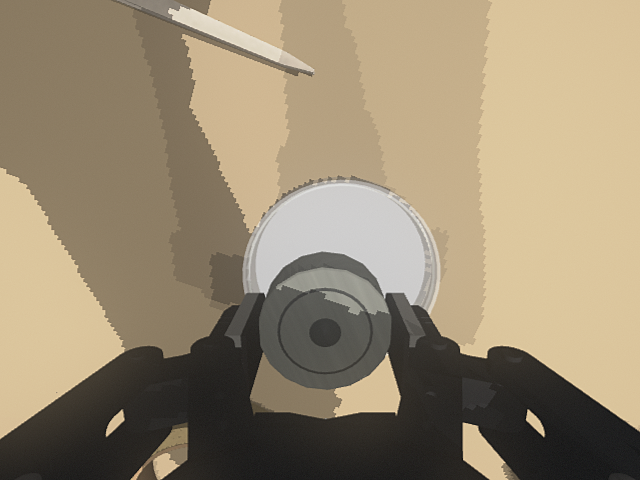

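The mirror is held level at (325,332), concentric with the TCP within a millimetre. I lift it and carry it over the mount.

Call:
send_rows --deltas "0 0 -0.03 0; 0 0 -0.06 0; 0.01 -0.015 -0.08 0; 0.03 -0.045 -0.085 0; 0.054 -0.081 -0.085 0"

```text
t: 6.0
eef_pos: [0.5316, 0.1357, 0.127]
tool_rot: [0.002, -0.175, 0.985, 0.001]
contact_force: [-0.1, -1.2, -1.9]
gripper_width: 0.563
grasp_force: 47.5
```

Call:
send_rows --deltas "0.022 -0.033 0 0; 0.044 -0.066 0 0; 0.06 -0.09 0 0; 0.07 -0.107 0 0; 0.075 -0.114 0 0"

```text
t: 6.5
eef_pos: [0.4986, -0.0004, 0.1256]
tool_rot: [-0.0, -0.172, 0.985, -0.0]
contact_force: [1.5, 0.2, -2.2]
gripper_width: 0.563
grasp_force: 47.5
```

Call:
send_rows --deltas "0 0 0 0; 0 0 0 0; 0 0 0 0"

```text
t: 6.8
eef_pos: [0.4998, 0.0036, 0.1258]
tool_rot: [0.0, -0.174, 0.985, 0.0]
contact_force: [0.1, 0.5, -2.6]
gripper_width: 0.565
grasp_force: 47.5
```

```bash
python3 -c "
from h import *
go(.5,.0026,.09,110)
p=bot.read_camera('wrist'); w=cloud(p); save(p,'w4.png')
for n in ['mount','seat','pin_side','plunger_side']: print(n,[(np.round(x['xyz'],4),round(x['confidence'],2)) for x in bot.landmark_of(p,n)][:1])
P=w[bot.masks_of(p,'mirror')[0]['mask']];P=P[~np.isnan(P[:,0])]; z=np.percentile(P[:,2],[20,50,80,98]);print(z)
T=P[abs(P[:,2]-z[1])<.003]; print(cv2.minEnclosingCircle((T[:,:2]*1000).astype(np.float32)),T.mean(0))
go(.5,.0026,.09,110)
"
```

```text
pos [0.4998 0.0036 0.1258] tooly ang 110.08 shift [ 0.0002 -0.001   0.0358] spin 0.08 F [ 0.1  0.5 -2.6] t 6.8 zax [ 0.     0.001 -1.   ]
mount [(array([ 0.4842,  0.0006, -0.0033]), 0.79)]
seat [(array([ 0.4892, -0.004 ,  0.0111]), 0.62)]
pin_side [(array([0.5129, 0.0077, 0.01  ]), 0.86)]
plunger_side [(array([ 0.4602, -0.0121,  0.0044]), 0.55)]
[0.13584872 0.13655687 0.13715233 0.13851095]
((500.16693115234375, 3.046269416809082), 25.44462776184082) [0.49835702 0.0025126  0.13666119]
pos [0.4995 0.0024 0.1258] tooly ang 110.0 shift [-0.0005 -0.      0.0358] spin -0.0 F [-0.6 -0.4 -2.4] t 7.1 zax [-0.  0. -1.]
```

View pics/w4.png

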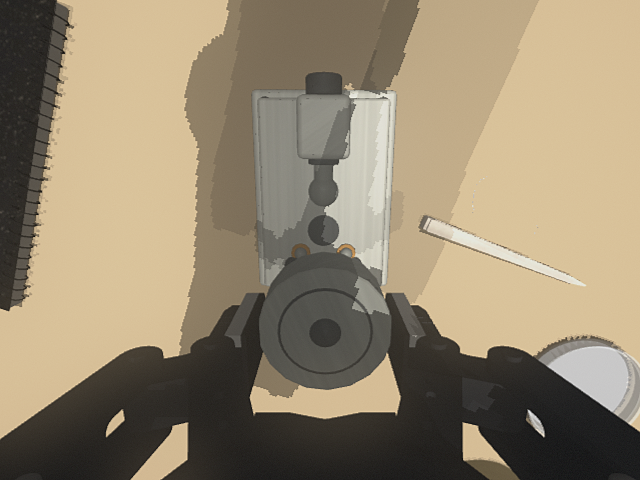

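The wrist view shows the mount straight ahead, with its plunger ball at (323,190), block at (323,125) and mirror boss at (325,332), so yaw and side alignment look right. I check it numerically in the same picture's depth.

```bash
python3 -c "
from h import *
p=bot.read_camera('wrist'); w=cloud(p); o=bot.get_obs(); q=o['tool_rot'];R=Ro.from_quat([q[1],q[2],q[3],q[0]]).as_matrix()
L=(w-o['eef_pos'])@R; L[...,2]=w[...,2]; L[...,0]*=-1
L=L.reshape(-1,3); L=L[~np.isnan(L[:,0])]
def rng(n,k): X=L[k]; print(n,len(X),'mx',np.percentile(X[:,0],[1,50,99])*1e3,'my',np.percentile(X[:,1],[1,50,99])*1e3, 'mid y',X[:,1][[X[:,1].argmin(),X[:,1].argmax()]].mean()*1e3,'z',np.median(X[:,2]))
near=(abs(L[:,1])<.06)
rng('block',near&(L[:,2]>.07)&(L[:,2]<.08)&(L[:,0]<-.04))
rng('ball',near&(L[:,2]>.062)&(L[:,2]<.075)&(L[:,0]<-.03)&(L[:,0]>-.053))
rng('stage',near&(abs(L[:,2]-.028)<.0035))
k=near&(abs(L[:,2]-.028)<.003)&(L[:,0]<-.03)&(abs(L[:,1])>.03)
for a in (-.09,-.07,-.05):
  j=k&(abs(L[:,0]-a)<.008);X=L[j]; print(a,X[:,1].min(),X[:,1].max())
rng('mirror',near&(abs(L[:,2]-.1365)<.003)&(abs(L[:,1])<.03)&(abs(L[:,0])<.03))
X=L[near&(abs(L[:,2]-.1365)<.002)&(abs(L[:,1])<.03)&(abs(L[:,0])<.03)]; print(cv2.minEnclosingCircle((X[:,:2]*1000).astype(np.float32)))
"
```

```text
block 3535 mx [-95.15105242 -74.36148215 -58.51090771] my [-12.96091266  -0.31210173  12.19428632] mid y -0.36410046839749266 z 0.07319044591224946
ball 842 mx [-52.74715834 -43.39531385 -34.53189527] my [-7.67433917 -0.30865057  6.53111662] mid y -0.5832624317274335 z 0.06665653820546828
stage 16001 mx [-90.04746672 -37.14703147  16.81731442] my [-38.86416941  -0.96044948  37.61699569] mid y -0.5934514407133114 z 0.028444823814727627
-0.09 -0.03945793743625123 0.03859911191167145
-0.07 -0.039497687491681074 0.03853005643537304
-0.05 -0.03969776391853018 0.03851831783529546
mirror 13382 mx [-23.89263566  -2.43747698  22.71742301] my [-24.68497066  -0.25065623  23.87321621] mid y 0.0025408477997979073 z 0.13663396956371693
((-4.95457124710083, 0.0770125761628151), 30.46508026123047)
```

Call:
send_rows --deltas "-0.0015 -0.0003 0.015 0; -0.0015 -0.0003 0.03 0; -0.0015 -0.0003 0.043 0; -0.0015 -0.0003 0.05 0; -0.0015 -0.0003 0.05 0"

```text
t: 7.65
eef_pos: [0.5002, 0.0021, 0.0748]
tool_rot: [-0.001, -0.173, 0.985, 0.0]
contact_force: [-0.6, 0.3, -1.3]
gripper_width: 0.57
grasp_force: 47.5
```

Call:
send_rows --deltas "0 0 0.001 0; 0 0 0.002 0; 0 0 0.003 0; 0 0 0.003 0"

```text
t: 8.05
eef_pos: [0.5011, 0.0022, 0.073]
tool_rot: [0.0, -0.173, 0.985, -0.0]
contact_force: [-0.6, -0.7, -2.2]
gripper_width: 0.567
grasp_force: 47.5
```

Call:
send_rows --deltas "0 0 0.001 0; 0 0 0.002 0; 0 0 0.002 0"

```text
t: 8.35
eef_pos: [0.5008, 0.0022, 0.0707]
tool_rot: [-0.0, -0.173, 0.985, 0.0]
contact_force: [0.0, -0.3, -2.0]
gripper_width: 0.564
grasp_force: 47.5
```

Call:
send_rows --deltas "0 0 0.0005 0; 0 0 0.001 0; 0 0 0.001 0"

```text
t: 8.65
eef_pos: [0.5009, 0.0022, 0.0697]
tool_rot: [-0.0, -0.173, 0.985, 0.0]
contact_force: [-0.3, -0.7, -2.6]
gripper_width: 0.561
grasp_force: 47.5
```

Call:
send_rows --deltas "0 0 0.0005 0; 0 0 0.001 0; 0 0 0.001 0"

```text
t: 8.95
eef_pos: [0.5009, 0.0022, 0.0687]
tool_rot: [-0.0, -0.173, 0.985, 0.0]
contact_force: [0.6, 1.1, -1.8]
gripper_width: 0.564
grasp_force: 47.5
```

Call:
send_rows --deltas "0 0 0.0005 0; 0 0 0.0005 0"

```text
t: 9.15
eef_pos: [0.5009, 0.0022, 0.0682]
tool_rot: [-0.0, -0.173, 0.985, 0.0]
contact_force: [0.4, -0.1, -2.7]
gripper_width: 0.569
grasp_force: 47.5
```

Call:
send_rows --deltas "0 0 0.0005 0; 0 0 0.0005 0"

```text
t: 9.35
eef_pos: [0.5009, 0.0022, 0.0677]
tool_rot: [-0.0, -0.173, 0.985, 0.0]
contact_force: [-1.3, 0.4, -2.5]
gripper_width: 0.565
grasp_force: 47.5
```

Call:
send_rows --deltas "0 0 0.0005 0; 0 0 0.0005 0"

```text
t: 9.55
eef_pos: [0.501, 0.0022, 0.0675]
tool_rot: [0.0, -0.173, 0.985, 0.0]
contact_force: [-0.7, -0.7, 1.6]
gripper_width: 0.56
grasp_force: 47.8
```

Call:
send_rows --deltas "0 0 -0.0023 0; 0 0 -0.0023 0; 0 0 -0.0023 0"

```text
t: 9.85
eef_pos: [0.501, 0.0022, 0.0696]
tool_rot: [0.0, -0.173, 0.985, 0.0]
contact_force: [0.1, -0.4, -2.4]
gripper_width: 0.569
grasp_force: 47.7
```

Call:
send_rows --deltas "0.002 0 0 0; 0.004 0 0 0; 0.006 0 0 0; 0.007 0 0 0; 0.007 0 0 0"

```text
t: 10.35
eef_pos: [0.4941, -0.0003, 0.0696]
tool_rot: [-0.0, -0.173, 0.985, 0.0]
contact_force: [-0.1, 0.9, -2.5]
gripper_width: 0.567
grasp_force: 47.7
```

Call:
send_rows --deltas "0.0005 0 0 0; 0.001 0 0 0; 0.001 0 0 0"

```text
t: 10.65
eef_pos: [0.4934, -0.0006, 0.0696]
tool_rot: [-0.0, -0.173, 0.985, 0.0]
contact_force: [-0.6, 1.2, -2.5]
gripper_width: 0.562
grasp_force: 47.7
```

Call:
send_rows --deltas "0.0005 0 0 0; 0.001 0 0 0; 0.001 0 0 0"

```text
t: 10.95
eef_pos: [0.4924, -0.0009, 0.0696]
tool_rot: [-0.0, -0.173, 0.985, 0.0]
contact_force: [-0.5, 1.4, -2.2]
gripper_width: 0.563
grasp_force: 47.7
```

Call:
send_rows --deltas "0.0005 0 0 0; 0.001 0 0 0; 0.001 0 0 0"

```text
t: 11.25
eef_pos: [0.4916, -0.0012, 0.0696]
tool_rot: [0.0, -0.173, 0.985, 0.0]
contact_force: [0.2, -0.3, -2.8]
gripper_width: 0.565
grasp_force: 47.7
```

Call:
send_rows --deltas "0.0005 0 0 0; 0.0005 0 0 0"

```text
t: 11.45
eef_pos: [0.4915, -0.0012, 0.0697]
tool_rot: [0.0, -0.173, 0.985, 0.0]
contact_force: [1.0, 0.6, -3.4]
gripper_width: 0.562
grasp_force: 47.7
```

Call:
send_rows --deltas "0.0005 0 0 0; 0.0005 0 0 0"

```text
t: 11.65
eef_pos: [0.4913, -0.0013, 0.0699]
tool_rot: [0.001, -0.173, 0.985, 0.0]
contact_force: [2.8, 0.5, -3.0]
gripper_width: 0.566
grasp_force: 47.7
```

Call:
send_rows --deltas "0.0005 0 0 0; 0.0005 0 0 0"

```text
t: 11.85
eef_pos: [0.4912, -0.0014, 0.0699]
tool_rot: [0.001, -0.173, 0.985, 0.0]
contact_force: [4.1, 2.0, -3.0]
gripper_width: 0.568
grasp_force: 47.7
```

Call:
send_rows --deltas "0.0005 0 0 0; 0.0005 0 0 0"

```text
t: 12.05
eef_pos: [0.4907, -0.0015, 0.0699]
tool_rot: [0.001, -0.173, 0.985, 0.0]
contact_force: [4.7, 1.6, -1.8]
gripper_width: 0.566
grasp_force: 47.7
```

Call:
send_rows --deltas "0.001 0 0 0; 0.002 0 0 0; 0.003 0 0 0; 0.004 0 0 0; 0.004 0 0 0"

```text
t: 12.55
eef_pos: [0.4878, -0.0025, 0.0702]
tool_rot: [0.002, -0.173, 0.985, 0.0]
contact_force: [7.1, 2.6, -3.2]
gripper_width: 0.564
grasp_force: 47.6
```

Call:
send_rows --deltas "0.001 0 0 0; 0.0018 0 0 0; 0.0018 0 0 0; 0.0018 0 0 0"

```text
t: 12.95
eef_pos: [0.4867, -0.003, 0.0703]
tool_rot: [0.003, -0.174, 0.985, 0.0]
contact_force: [7.7, 3.8, -3.9]
gripper_width: 0.568
grasp_force: 47.6
```

```bash
python3 -c "
from h import *
p=bot.read_camera('wrist'); w=cloud(p);save(p,'w5.png')
go(.4855,-.0034,.0695,110)
P=w[bot.masks_of(p,'mirror')[0]['mask']];P=P[~np.isnan(P[:,0])]; z=np.percentile(P[:,2],[20,50,80,98]);print(z)
T=P[abs(P[:,2]-z[1])<.003]; print(cv2.minEnclosingCircle((T[:,:2]*1000).astype(np.float32)),T.mean(0))
A=np.c_[T[:,:2]-T[:,:2].mean(0),np.ones(len(T))]; print('tilt',np.linalg.lstsq(A,T[:,2],rcond=None)[0])
"
```

```text
pos [ 0.4867 -0.003   0.0703] tooly ang 109.99 shift [0.0012 0.     0.0008] spin -0.01 F [ 6.7  2.9 -3.2] t 13.0 zax [ 0.005  0.001 -1.   ]
[0.08029931 0.08110173 0.08175121 0.08310202]
((486.9631042480469, -3.502544403076172), 25.442062377929688) [ 0.48525749 -0.00399968  0.0811919 ]
tilt [0.02579724 0.00907034 0.0811919 ]
```

View pics/w5.png

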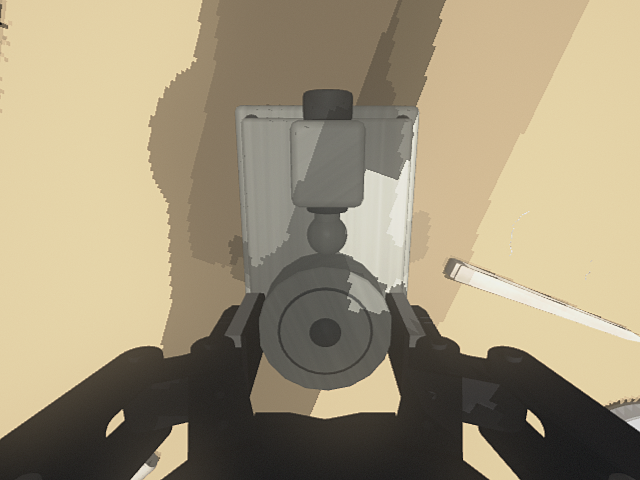

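The ball at (327,232) bears squarely on the mirror's side, with the mirror nearly level (0.02 rad). I push on slightly, then lower.

Call:
send_rows --deltas "0.0008 0 0 0; 0.0016 0 0 0; 0.0016 0 0 0; 0.0016 0 0 0"

```text
t: 13.45
eef_pos: [0.4855, -0.0034, 0.0704]
tool_rot: [0.003, -0.174, 0.985, 0.0]
contact_force: [7.8, 3.6, -5.0]
gripper_width: 0.563
grasp_force: 47.6
```

Call:
send_rows --deltas "0 0 0.001 0; 0 0 0.002 0; 0 0 0.003 0; 0 0 0.003 0"

```text
t: 13.85
eef_pos: [0.4861, -0.0036, 0.0677]
tool_rot: [0.003, -0.174, 0.985, -0.0]
contact_force: [7.9, 2.4, -2.2]
gripper_width: 0.566
grasp_force: 47.7
```

Call:
send_rows --deltas "0 0 0.001 0; 0 0 0.002 0; 0 0 0.002 0"

```text
t: 14.15
eef_pos: [0.4862, -0.0037, 0.0658]
tool_rot: [0.003, -0.174, 0.985, -0.0]
contact_force: [8.7, 1.9, -1.5]
gripper_width: 0.566
grasp_force: 47.7
```

Call:
send_rows --deltas "0 0 0.001 0; 0 0 0.002 0; 0 0 0.002 0"

```text
t: 14.45
eef_pos: [0.4862, -0.0037, 0.0638]
tool_rot: [0.003, -0.174, 0.985, -0.0]
contact_force: [7.2, 2.3, -1.5]
gripper_width: 0.563
grasp_force: 47.7
```

Call:
send_rows --deltas "0 0 0.001 0; 0 0 0.002 0; 0 0 0.003 0; 0 0 0.003 0"

```text
t: 14.85
eef_pos: [0.4862, -0.0037, 0.0608]
tool_rot: [0.003, -0.173, 0.985, -0.0]
contact_force: [8.9, 2.8, -2.0]
gripper_width: 0.565
grasp_force: 47.7
```

Call:
send_rows --deltas "0 0 0.001 0; 0 0 0.002 0; 0 0 0.003 0; 0 0 0.003 0"

```text
t: 15.25
eef_pos: [0.4862, -0.0037, 0.0578]
tool_rot: [0.003, -0.174, 0.985, -0.0]
contact_force: [7.9, 2.4, -0.8]
gripper_width: 0.566
grasp_force: 47.7
```

Call:
send_rows --deltas "0 0 0.001 0; 0 0 0.002 0; 0 0 0.003 0; 0 0 0.003 0"

```text
t: 15.65
eef_pos: [0.4862, -0.0038, 0.0547]
tool_rot: [0.003, -0.173, 0.985, -0.0]
contact_force: [7.4, 2.1, -1.7]
gripper_width: 0.565
grasp_force: 47.7
```

Call:
send_rows --deltas "0 0 0.001 0; 0 0 0.001 0; -0.0007 0 0.001 0; -0.0014 0 0.001 0; -0.0014 0 0.001 0"

```text
t: 16.15
eef_pos: [0.4872, -0.0034, 0.0537]
tool_rot: [0.003, -0.173, 0.985, -0.0]
contact_force: [7.2, 2.1, -0.2]
gripper_width: 0.565
grasp_force: 47.7
```

Call:
send_rows --deltas "-0.0005 0 0 0; -0.001 0 0 0; -0.001 0 0 0"

```text
t: 16.45
eef_pos: [0.4876, -0.0032, 0.0536]
tool_rot: [0.002, -0.173, 0.985, -0.0]
contact_force: [6.4, 1.0, -0.5]
gripper_width: 0.569
grasp_force: 47.7
```

Call:
send_rows --deltas "-0.0005 0 0 0; -0.0007 0 0 0; -0.0007 0 0 0"

```text
t: 16.75
eef_pos: [0.4877, -0.0031, 0.0535]
tool_rot: [0.002, -0.173, 0.985, -0.0]
contact_force: [4.5, 0.9, -0.1]
gripper_width: 0.57
grasp_force: 47.7
```

Call:
send_rows --deltas "-0.0005 0 0 0; -0.0007 0 0 0; -0.0007 0 0 0"

```text
t: 17.05
eef_pos: [0.4878, -0.0029, 0.0532]
tool_rot: [0.001, -0.173, 0.985, -0.0]
contact_force: [5.8, 1.7, 0.9]
gripper_width: 0.569
grasp_force: 47.7
```

Call:
send_rows --deltas "-0.0005 0 0 0; -0.0007 0 0 0; -0.0007 0 0 0"

```text
t: 17.35
eef_pos: [0.4879, -0.0027, 0.053]
tool_rot: [0.001, -0.173, 0.985, -0.0]
contact_force: [6.0, 1.7, 0.7]
gripper_width: 0.568
grasp_force: 47.8
```

Call:
send_rows --deltas "0 0 0 0; 0 0 0 0; 0 0 0 0; 0 0 0 0" --claw 0.75

```text
t: 17.75
eef_pos: [0.486, -0.0032, 0.0523]
tool_rot: [-0.001, -0.173, 0.985, 0.0]
contact_force: [0.2, 0.1, -0.3]
gripper_width: 0.75
grasp_force: 0.0
```

Call:
send_rows --deltas "0 0 -0.01 0; 0 0 -0.025 0; 0 0 -0.045 0; 0 0 -0.06 0; 0 0 -0.06 0"

```text
t: 18.25
eef_pos: [0.4884, -0.0028, 0.1149]
tool_rot: [0.002, -0.173, 0.985, -0.0]
contact_force: [-0.4, -0.3, -0.9]
gripper_width: 0.749
grasp_force: 0.0
```

```bash
python3 -c "
from h import *
p=bot.read_camera('wrist'); w=cloud(p);save(p,'w6.png')
go(.4855,-.0034,.0695,110)
P=w[bot.masks_of(p,'mirror')[0]['mask']];P=P[~np.isnan(P[:,0])]; z=np.percentile(P[:,2],[20,50,80,98]);print(z)
T=P[abs(P[:,2]-z[1])<.003]; print(cv2.minEnclosingCircle((T[:,:2]*1000).astype(np.float32)),T.mean(0))
A=np.c_[T[:,:2]-T[:,:2].mean(0),np.ones(len(T))]; print('tilt',np.linalg.lstsq(A,T[:,2],rcond=None)[0])
"
```

```text
pos [ 0.4876 -0.0029  0.1138] tooly ang 109.95 shift [0.0023 0.0002 0.0443] spin -0.05 F [ 0.2 -0.1 -0.5] t 18.3 zax [ 0.002  0.    -1.   ]
[0.05976809 0.06187159 0.06348901 0.06480197]
((487.1093444824219, -2.5209672451019287), 26.489545822143555) [ 0.48714369 -0.00277254  0.06203274]
tilt [-0.10380286 -0.02078834  0.06203274]
```

View pics/w6.png

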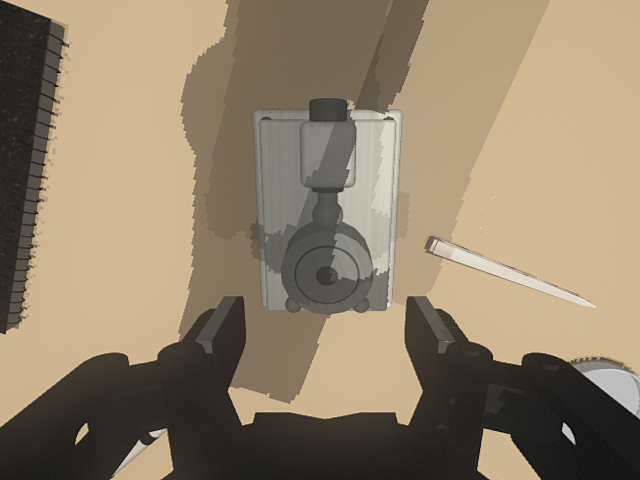

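The mirror at (326,275) is held between the ball (327,212) and the two pins (293,305) and (361,305), tilted about 0.1 rad towards the pins. Next I close the fingers and press on the boss.

Call:
send_rows --deltas "0 0 0 0; 0 0 0 0; 0 0 0 0; 0 0 0 0; 0 0 0 0" --claw 0

```text
t: 18.85
eef_pos: [0.4868, -0.0029, 0.1123]
tool_rot: [-0.0, -0.173, 0.985, 0.0]
contact_force: [-0.1, -0.4, 0.2]
gripper_width: -0.004
grasp_force: 0.0
```

Call:
send_rows --deltas "0 0 0.012 0; 0 0 0.024 0; 0 0 0.035 0; 0 0 0.035 0"

```text
t: 19.25
eef_pos: [0.4854, -0.003, 0.0755]
tool_rot: [-0.002, -0.173, 0.985, 0.0]
contact_force: [-1.4, -0.2, -0.6]
gripper_width: -0.002
grasp_force: 0.0
```

```bash
python3 -c "
from h import *
go(.4873,-.0027,.0735,110); print(bot.get_obs()['gripper_width'])"
```

```text
pos [ 0.4854 -0.003   0.0755] tooly ang 109.96 shift [-0.0019 -0.0004  0.002 ] spin -0.04 F [-1.4 -0.2 -0.6] t 19.25 zax [-0.004 -0.    -1.   ]
-0.0017328069502733571
```

Call:
send_rows --deltas "-0.001 0 0 0; -0.001 0 0 0; -0.001 0 0 0"

```text
t: 19.55
eef_pos: [0.4883, -0.0025, 0.078]
tool_rot: [0.0, -0.173, 0.985, -0.0]
contact_force: [0.1, -0.3, -0.1]
gripper_width: -0.002
grasp_force: 0.0
```

Call:
send_rows --deltas "0 0 0.0005 0; 0 0 0.001 0; 0 0 0.001 0"

```text
t: 19.85
eef_pos: [0.4879, -0.0025, 0.0767]
tool_rot: [0.0, -0.173, 0.985, 0.0]
contact_force: [-0.1, -0.3, 0.3]
gripper_width: -0.001
grasp_force: 0.0
```

Call:
send_rows --deltas "0 0 0.0005 0; 0 0 0.001 0; 0 0 0.001 0"

```text
t: 20.15
eef_pos: [0.4878, -0.0025, 0.0755]
tool_rot: [-0.0, -0.173, 0.985, 0.0]
contact_force: [0.7, -0.5, 0.3]
gripper_width: -0.003
grasp_force: 0.0
```

Call:
send_rows --deltas "0 0 0.0005 0; 0 0 0.001 0; 0 0 0.001 0"

```text
t: 20.45
eef_pos: [0.4878, -0.0025, 0.0745]
tool_rot: [-0.0, -0.173, 0.985, 0.0]
contact_force: [-0.2, -0.6, 0.1]
gripper_width: 0.003
grasp_force: 0.0
```

Call:
send_rows --deltas "0 0 0.0005 0; 0 0 0.001 0; 0 0 0.001 0"

```text
t: 20.75
eef_pos: [0.4878, -0.0025, 0.0735]
tool_rot: [-0.0, -0.173, 0.985, 0.0]
contact_force: [-0.0, -1.1, 1.1]
gripper_width: -0.001
grasp_force: 0.0
```

Call:
send_rows --deltas "0 0 0.0005 0; 0 0 0.001 0; 0 0 0.001 0"

```text
t: 21.05
eef_pos: [0.4879, -0.0025, 0.0726]
tool_rot: [0.0, -0.173, 0.985, 0.0]
contact_force: [0.5, 0.3, 0.4]
gripper_width: -0.002
grasp_force: 0.2
```

Call:
send_rows --deltas "0 0 0.0005 0; 0 0 0.001 0; 0 0 0.001 0"

```text
t: 21.35
eef_pos: [0.4879, -0.0024, 0.0717]
tool_rot: [0.0, -0.173, 0.985, 0.0]
contact_force: [-0.8, 1.0, 2.4]
gripper_width: -0.0
grasp_force: 1.1
```

Call:
send_rows --deltas "0 0 0.0005 0; 0 0 0.001 0; 0 0 0.001 0"

```text
t: 21.65
eef_pos: [0.4878, -0.0025, 0.0705]
tool_rot: [-0.0, -0.173, 0.985, 0.0]
contact_force: [-1.2, -0.2, 2.0]
gripper_width: 0.003
grasp_force: 1.2
```

Call:
send_rows --deltas "0 0 0.0005 0; 0 0 0.0005 0"

```text
t: 21.85
eef_pos: [0.4877, -0.0026, 0.07]
tool_rot: [-0.0, -0.173, 0.985, -0.0]
contact_force: [-1.5, 1.0, 3.1]
gripper_width: -0.001
grasp_force: 1.6
```

Call:
send_rows --deltas "0 0 0.0005 0; 0 0 0.0005 0"

```text
t: 22.05
eef_pos: [0.4876, -0.0027, 0.0696]
tool_rot: [-0.0, -0.173, 0.985, 0.0]
contact_force: [-1.5, 0.4, 4.1]
gripper_width: -0.003
grasp_force: 2.3
```

Call:
send_rows --deltas "0 0 0.0005 0; 0 0 0.0005 0"

```text
t: 22.25
eef_pos: [0.4874, -0.0027, 0.0691]
tool_rot: [-0.0, -0.173, 0.985, -0.0]
contact_force: [-2.4, 0.3, 5.5]
gripper_width: 0.001
grasp_force: 2.9
```

Call:
send_rows --deltas "0 0 0.0005 0; 0 0 0.0005 0"

```text
t: 22.45
eef_pos: [0.4872, -0.0028, 0.0685]
tool_rot: [-0.001, -0.173, 0.985, -0.0]
contact_force: [-3.9, -0.2, 5.4]
gripper_width: 0.0
grasp_force: 2.7
```

Call:
send_rows --deltas "0 0 0.0003 0; 0 0 0.0003 0"

```text
t: 22.65
eef_pos: [0.4869, -0.0029, 0.0681]
tool_rot: [-0.001, -0.173, 0.985, -0.0]
contact_force: [-3.8, 0.2, 5.3]
gripper_width: -0.003
grasp_force: 2.4
```

Call:
send_rows --deltas "0 0 0.0003 0; 0 0 0.0003 0"

```text
t: 22.85
eef_pos: [0.4869, -0.0029, 0.0679]
tool_rot: [-0.001, -0.173, 0.985, -0.0]
contact_force: [-4.0, -0.0, 7.8]
gripper_width: 0.001
grasp_force: 3.7
```

Call:
send_rows --deltas "0 0 0.0003 0; 0 0 0.0003 0"

```text
t: 23.05
eef_pos: [0.4869, -0.0029, 0.0678]
tool_rot: [-0.001, -0.173, 0.985, 0.0]
contact_force: [-4.7, -0.5, 9.6]
gripper_width: -0.002
grasp_force: 5.0
```

Call:
send_rows --deltas "0 0 0.0004 0; 0 0 0.0004 0; 0 0 0.0004 0"

```text
t: 23.35
eef_pos: [0.487, -0.0029, 0.0677]
tool_rot: [-0.001, -0.173, 0.985, 0.0]
contact_force: [-6.2, -0.2, 13.7]
gripper_width: 0.004
grasp_force: 6.7
```

Call:
send_rows --deltas "0 0 0.0003 0; 0 0 0.0003 0; 0 0 0.0003 0"

```text
t: 23.65
eef_pos: [0.487, -0.0029, 0.0676]
tool_rot: [-0.001, -0.173, 0.985, 0.0]
contact_force: [-6.2, 0.1, 16.0]
gripper_width: 0.001
grasp_force: 8.0
```

Call:
send_rows --deltas "0.0006 0 0 0; 0.0012 0 0 0; 0.0012 0 0 0"

```text
t: 23.95
eef_pos: [0.4869, -0.003, 0.0677]
tool_rot: [0.0, -0.173, 0.985, 0.0]
contact_force: [-3.1, 0.6, 12.8]
gripper_width: -0.001
grasp_force: 6.5
```

Call:
send_rows --deltas "0.0004 0 0.0001 0; 0.0008 0 0.0001 0; 0.0008 0 0.0001 0"

```text
t: 24.25
eef_pos: [0.4868, -0.003, 0.0677]
tool_rot: [0.001, -0.173, 0.985, 0.0]
contact_force: [-2.7, 0.8, 12.7]
gripper_width: -0.003
grasp_force: 6.0
```

Call:
send_rows --deltas "0.0003 0 0.0004 0; 0.0006 0 0.0004 0; 0.0006 0 0.0004 0"

```text
t: 24.55
eef_pos: [0.4868, -0.003, 0.0676]
tool_rot: [0.001, -0.173, 0.985, 0.0]
contact_force: [-2.8, 1.9, 14.7]
gripper_width: -0.002
grasp_force: 7.1
```

Call:
send_rows --deltas "0 0 0.0001 0; 0 0 0.0002 0; 0 0 0.0002 0"

```text
t: 24.85
eef_pos: [0.4867, -0.003, 0.0676]
tool_rot: [0.001, -0.173, 0.985, 0.0]
contact_force: [-2.6, 1.3, 17.2]
gripper_width: -0.0
grasp_force: 8.0
```

Call:
send_rows --deltas "0 0 -0.001 0; 0 0 -0.002 0; 0 0 -0.004 0; 0 0 -0.01 0; 0 0 -0.02 0"

```text
t: 25.35
eef_pos: [0.4848, -0.0037, 0.0862]
tool_rot: [-0.001, -0.173, 0.985, -0.0]
contact_force: [-0.6, 0.0, 0.3]
gripper_width: 0.0
grasp_force: 0.0
```

Call:
send_rows --deltas "0 0 -0.02 0; 0 0 -0.04 0; 0 0 -0.04 0"

```text
t: 25.65
eef_pos: [0.4873, -0.0034, 0.1291]
tool_rot: [0.003, -0.173, 0.985, -0.0]
contact_force: [0.7, -0.2, 0.1]
gripper_width: 0.007
grasp_force: 0.0
```

```bash
python3 -c "
from h import *
p=bot.read_camera('wrist'); save(p,'w7.png')
go(.4868,-.0029,.08,110)
for i in range(3):
  p=bot.read_camera('wrist'); w=cloud(p)
  P=w[bot.masks_of(p,'mirror')[0]['mask']];P=P[~np.isnan(P[:,0])]; z=np.percentile(P[:,2],[20,50,80,98])
  T=P[abs(P[:,2]-z[1])<.0025]; c=cv2.minEnclosingCircle((T[:,:2]*1000).astype(np.float32))
  A=np.c_[T[:,:2]-T[:,:2].mean(0),np.ones(len(T))]; print(z,c,'tilt',np.linalg.lstsq(A,T[:,2],rcond=None)[0])
"
```

```text
pos [ 0.4864 -0.0034  0.1278] tooly ang 109.95 shift [-0.0004  0.0004  0.0478] spin -0.05 F [-0.3  0.4 -0.3] t 25.7 zax [ 0.003  0.    -1.   ]
[0.05683422 0.05760466 0.05836134 0.05981557] ((488.69512939453125, -2.4097282886505127), 25.072853088378906) tilt [-0.02598016  0.01495312  0.05767252]
[0.05689348 0.05766808 0.05836723 0.05978451] ((488.5569763183594, -2.5222153663635254), 24.920236587524414) tilt [-0.02256787  0.01450971  0.0577204 ]
[0.05684747 0.05768651 0.05839471 0.0598136 ] ((488.6056213378906, -2.5340404510498047), 25.0104923248291) tilt [-0.02388654  0.01482949  0.05772031]
```

View pics/w7.png

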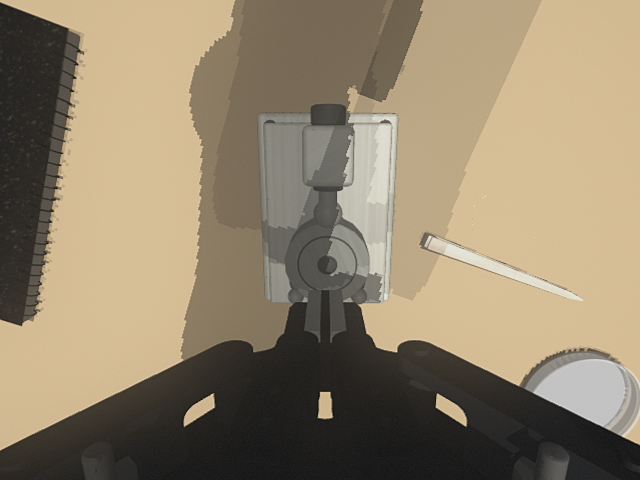

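The mirror sits centred at (327,265) against the ball and pins. Its rim is at 57.7 mm, so the underside is at s ≈ 7.3 mm, and the small tilt fits unequal screws. I give it one more centred press to be sure all three bear.

Call:
send_rows --deltas "-0.0012 0.0006 0.02 0; -0.0012 0.0006 0.04 0; -0.0012 0.0006 0.054 0; -0.0012 0.0006 0.054 0; -0.0012 0.0006 0.054 0"

```text
t: 26.5
eef_pos: [0.4861, -0.0025, 0.0721]
tool_rot: [-0.001, -0.173, 0.985, 0.0]
contact_force: [0.6, -0.3, 0.2]
gripper_width: 0.002
grasp_force: 0.0
```

Call:
send_rows --deltas "0 0 0 0; 0 0 0 0; 0 0 0 0"

```text
t: 26.8
eef_pos: [0.4867, -0.0024, 0.0729]
tool_rot: [0.001, -0.173, 0.985, -0.0]
contact_force: [0.1, -0.0, 0.6]
gripper_width: 0.0
grasp_force: 0.0
```

Call:
send_rows --deltas "-0.001 -0.0003 0.001 0; -0.001 -0.0003 0.002 0; -0.001 -0.0003 0.003 0; -0.001 -0.0003 0.004 0; -0.001 -0.0003 0.004 0"

```text
t: 27.3
eef_pos: [0.4874, -0.0024, 0.0683]
tool_rot: [-0.0, -0.173, 0.985, 0.0]
contact_force: [-0.2, -0.7, 1.4]
gripper_width: 0.001
grasp_force: 0.9
```

Call:
send_rows --deltas "0 0 0.0005 0; 0 0 0.001 0; 0 0 0.001 0"

```text
t: 27.6
eef_pos: [0.4875, -0.0024, 0.0679]
tool_rot: [0.0, -0.173, 0.985, 0.0]
contact_force: [-2.7, 0.9, 10.3]
gripper_width: -0.002
grasp_force: 4.6
```

Call:
send_rows --deltas "0 0 0.0004 0; 0 0 0.0004 0"

```text
t: 27.8
eef_pos: [0.4875, -0.0024, 0.0677]
tool_rot: [0.0, -0.173, 0.985, 0.0]
contact_force: [-3.1, -0.3, 13.3]
gripper_width: -0.001
grasp_force: 6.3
```

Call:
send_rows --deltas "0.0004 0 0.0004 0; 0.0004 0 0.0004 0; 0.0004 0 0.0004 0"

```text
t: 28.1
eef_pos: [0.4875, -0.0024, 0.0676]
tool_rot: [0.001, -0.173, 0.985, 0.0]
contact_force: [-3.2, 0.3, 14.8]
gripper_width: -0.002
grasp_force: 7.5
```

Call:
send_rows --deltas "0 0 -0.001 0; 0 0 -0.002 0; 0 0 -0.004 0; 0 0 -0.015 0; 0 0 -0.03 0"

```text
t: 28.6
eef_pos: [0.4863, -0.0026, 0.0966]
tool_rot: [-0.001, -0.173, 0.985, 0.0]
contact_force: [-0.2, 0.0, 0.5]
gripper_width: 0.001
grasp_force: 0.0
```

Call:
send_rows --deltas "0 0 -0.02 0; 0 0 -0.03 0; 0 0 -0.03 0"

```text
t: 28.9
eef_pos: [0.4881, -0.0025, 0.1281]
tool_rot: [0.002, -0.173, 0.985, -0.0]
contact_force: [0.8, 0.4, 0.0]
gripper_width: -0.0
grasp_force: 0.0
```

```bash
python3 -c "
from h import *
for i in range(3):
  p=bot.read_camera('wrist'); w=cloud(p)
  P=w[bot.masks_of(p,'mirror')[0]['mask']];P=P[~np.isnan(P[:,0])]; z=np.percentile(P[:,2],[20,50,80,98])
  T=P[abs(P[:,2]-z[1])<.0025]; c=cv2.minEnclosingCircle((T[:,:2]*1000).astype(np.float32))
  A=np.c_[T[:,:2]-T[:,:2].mean(0),np.ones(len(T))]; print(z,c,'tilt',np.linalg.lstsq(A,T[:,2],rcond=None)[0])
print(bot.get_obs()['t'])
"
```

```text
[0.05684837 0.05762693 0.05834189 0.05970092] ((488.7629699707031, -2.627434492111206), 25.073577880859375) tilt [-0.02530381  0.01335094  0.05768714]
[0.05684276 0.05761159 0.05834346 0.05977759] ((488.73138427734375, -2.023268222808838), 25.442258834838867) tilt [-0.02464096  0.01440379  0.05768312]
[0.02743327 0.02857004 0.06774884 0.07407076] ((469.0390930175781, -9.827160835266113), 69.4296875) tilt [ 0.00101906 -0.00110806  0.02840938]
29.2
```

```bash
python3 -c "
from station import bot
print(bot.hand_in())"
```

```text
the job is handed in; nothing more can be done
None
```

The mirror is in the mount, back up and held by the plunger against both pins; I handed the job in at 29 s, but no verdict came back. I pressed it to about 17 N, and a second 15 N press left its height and slight tilt unchanged, so I judge it to bear on all three screws. I touched nothing else on purpose, but took no final picture of the tape roll or marker.

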